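# Close up the sample case

### The arm

A 6-joint arm with a two-finger parallel gripper is mounted at the origin on the work surface. World frame = base frame: x ahead of the robot, y to its left, z up, the work surface at z = 0. Lengths are in m, angles in rad, forces in N, time in s.
With the tool pointing down it reaches from about 0.275 to 0.75 m from the base axis. Payload 10.2 kg.
Tool frame: the origin (TCP) lies at the very end of the fingers, on their centre line; the grasp point (between the pads) lies 19 mm behind it; z points along the fingers, y is the direction in which the jaws open and shut (so a half turn about z gives the same grasp; the last joint's range is limited). The gripper opens to 88 mm and grips with 3 to 60 N. Pads are 18 mm wide; open, the fingers measure 123 mm over their backs; the gripper's body (75 mm by 187 mm) begins 45 mm behind the grasp point.
Start: joints at [-1.346, 0.313, 1.498, -0, 1.331, -0.223], TCP at [0.227, -0.473, 0.239] pointing down, gripper open.
Joint ranges: [-2.94, 2.94], [-0.97, 2.17], [0.19, 2.56], [-1.23, 4.37], [0.02, 3.11], [-2.88, 2.88]. Speed limits (rad/s): [2.39, 2.39, 3.01, 3.14, 3.14, 3.14].

### API

Orientations are given as a rotation vector (axis times angle).
In Python, from cell import sensors, eyes, workorder gives the robot as it stands.
- The arm moves only by the shell command python3 -m jog 'ROWS' [FORCE]. ROWS is JSON, a list of rows, each a list of 5 numbers: the opening, from 0 (shut) to 1 (fully open), then the shift along the world's x, y, z in cm, then the turn about the world's z in rad. In form: [[fingers, tx, ty, tz, spin], ...]. A call has 1 to 20 rows; each row shifts and turns the pose as measured when the row begins; what a row does not reach is not made up. A row lasts 1/8 s, in which the tool goes at most 62.5 mm and 10.7 degrees, less where a joint would pass 70% of its speed; a pose out of reach is approached as far as the arm can. A call with a gripper value outside its range is refused whole. The fingers move at their own pace and stop on an object; FORCE is the grip in N (left out, the last holds). Time passes only in rows, so rows that do not move let the fingers close. It gives the time, the measured TCP pose, the force and the opening at its end, in the units of the state.
- sensors.get_obs(): the state, without advancing time (a new reading comes with each control period).
- eyes.snapshot(name): name is "scene" or "top"; returns the picture (480x640x3 uint8, red, green, blue); there is no depth.
- eyes.calibration(name): a dict with "fx", "fy", "cx", "cy" (pixels), "R" (3x3) and "t" (3): a world point X has camera coordinates R X + t. Camera axes: x right, y down, z forward; pixel columns grow to the right and rows downward; lengths in m; the calibration is good to about 2 mm. A picture is of the moment at which its call begins. calibration takes no time and is no camera call.
- workorder.hand_in(): hands the job in, once; it reports no verdict.
Trained networks look in the newest picture that a camera, given by its name, has taken for a name from the list of things; names that differ only in an ending like _2 or _b are one class to them, and where a whole thing is asked for, a point or a joint stands for the part that bears it (a point fixed in the world has none). Each returns a list of dicts, best first, with "score" (0 to 1); they miss things now and then, are a little off and sometimes report something else, mostly with a low value. They report only what shows in the picture. A call takes as long as a camera call. They do not tell look-alikes from the thing itself.
- eyes.boxes_of(camera, query): "rect" ([centre column, centre row, width, height] as shares, 0 to 1, of the picture: columns of its width, rows of its height, round what is visible of it).
- eyes.trace(camera, query): "mask" (480x640 bool, what is visible of it) and "rect" ([centre column, centre row, width, height] as shares, 0 to 1, of the picture: columns of its width, rows of its height, round what is visible of it).
The state is a dict: "clock": time; "joints": joint angles; "qvel": joint speeds; "joint_efforts": joint torques, N m; "position": TCP position; "tool_rot": TCP orientation; "ft_force": force on the tool from outside, world axes, zero at the start; "wrist_torque": the same for the moment, N m; "finger_gap": finger opening in m.
Only numpy, scipy, OpenCV 4.12 (cv2) and the standard library are available. Lean on these libraries where they do the work, as an engineer would, in place of code of your own. Each camera call takes 0.05 s, during which the arm holds its last target.

### The job

Close up the sample case on the bench: with the fingertips, push the metal retainer plate that stands up inside it down flat over the vials, and only then push the white hinged lid over until it is fully shut. Only push: do not grip the plate or the lid, leave the case where it stands, and do not disturb the vials or the glassware in and around it.

Things in the scene. Friction and masses are not known exactly. Their poses are not given: they have to be found in the camera images.
- case: Sample case, a white plastic box 280 x 220 x 100 mm (its own x, y, z) with 8 mm walls, about 2.4 kg, standing loose on the bench. Origin: centre of its underside; z up. The lid's hinge runs along its +y rim and the plate's hinge along its -y wall.
- lid (a joint): Hinge of the white lid: 0 = fully shut, lying on the rim; 1.57 = standing straight up over the +y rim; its stop is at 2.15, leaning outwards; starts at 1.75 to 2.05. Stiff hinge: stays where it is left, needs 2 to 5 N near its free edge to move. The lid is a slab 280 x 220 x 20 mm (about 0.28 kg), its underside in the hinge plane: shut, its outer face is 120 mm above the bench; open, its outer face looks to the case's +y.
- lid_hinge (a point): Middle of the lid's hinge line (parallel to the case's x), 110 mm to the case's +y and 100 mm above its underside. Shut, the lid reaches from here 220 mm to the case's -y.
- lid_edge (a point): Middle of the lid's free edge, 220 mm from the hinge, half way through its thickness; about 320 mm above the bench when the lid stands up.
- flap (a joint): Hinge of the retainer plate inside the case: 0 = folded down flat over the vials; 1.57 = standing straight up; stop at 1.75, leaning towards the case's -y; starts at 1.45 to 1.72. It folds towards the case's +y, that is towards the lid's hinge. Stiff hinge: stays where it is left, needs 2 to 3 N near its free edge. While it stands it blocks the lid.
- flap_hinge (a point): Middle of the plate's hinge line (parallel to the case's x), 85 mm to the case's -y and 86 mm above its underside, so 14 mm below the rim.
- flap_edge (a point): Middle of the plate's free edge, 130 mm from its hinge, 216 mm above the bench when it stands up. The plate is bare aluminium, 220 mm along the hinge, 130 mm deep, 6 mm thick; folded, its upper face is 89 mm above the bench, 11 mm below the rim.
- lid_shell: The white outer shell of the lid, the outer part of its thickness. Origin on the hinge line.
- lid_lining: The dark lining, 250 x 190 mm, on the inside of the lid. Origin on the hinge line.
- flap_top: The plate's upper half thickness (3 mm): the face that looks to the case's -y while it stands and up when folded. Origin on its hinge line.
- flap_under: The plate's lower half thickness (3 mm): the face that looks to the case's +y while it stands. Origin on its hinge line.
- vial0: Capped brown vial, 24 mm across, 50 mm tall, standing in a pocket of the case's foam (at its -x end), cap top 77 mm above the bench, under the folded plate. Origin: centre of its underside.
- vial1: Capped brown vial, 24 mm across, 50 mm tall, standing in a pocket of the case's foam (in the middle), cap top 77 mm above the bench, under the folded plate. Origin: centre of its underside.
- vial2: Capped brown vial, 24 mm across, 50 mm tall, standing in a pocket of the case's foam (at its +x end), cap top 77 mm above the bench, under the folded plate. Origin: centre of its underside.
- vial3: Capped brown vial, 28 mm across, 55 mm tall, on the bench by the case's -y side. Origin: centre of its underside.
- vial4: Capped brown vial, 32 mm across, 60 mm tall, on the bench by the case's +x end, between the beaker and the bottle. Origin: centre of its underside.
- beaker: Empty glass beaker, 70 mm across, 90 mm tall, on the bench by the case's +x end. Origin: centre of its underside.
- reagent: Brown reagent bottle, 60 mm across, 120 mm tall, on the bench by the case's +x end. Origin: centre of its underside.
- dish: Covered glass dish, 88 mm across, 16 mm tall, on the bench by the case's +y side. Origin: centre of its underside.
Things that resemble listed ones, but are neither listed nor needed, are in the scene too. Leave any blue or pink look-alike of the reagent alone.

How it is judged:
On the way, in this order (a step that is already met when the one before it is completed fails the run):
1. The retainer plate is folded down flat (within 0.06 rad) while the lid is still open (over 1.2 rad) (value of joint flap below 0.06 rad and value of joint lid above 1.2 rad), for 0.2 s.
2. The lid is shut (within 0.04 rad) over the folded plate (value of joint lid below 0.04 rad and value of joint flap below 0.06 rad), for 0.2 s.
At the end, for the whole second after the job is handed in: Plate flat (within 0.06 rad), lid shut (within 0.04 rad, 9 mm at its free edge), at rest. Case level, within 40 mm of its place; three vials in their pockets; the two vials, beaker, bottle and dish around it at rest within 40 mm of their places, not tipped (all of step 2 and velocity of joint lid between -0.05 and 0.05 rad/s and distance of case from where it was at the start of the episode below 0.04 m and angle between case's own z axis and vertical below 0.03 rad and not (distance of vial3 from where it was at the start of the episode above 0.04 m or angle between vial3's own z axis and vertical above 0.5 rad) and not (distance of vial4 from where it was at the start of the episode above 0.04 m or angle between vial4's own z axis and vertical above 0.5 rad) and not (distance of beaker from where it was at the start of the episode above 0.04 m or angle between beaker's own z axis and vertical above 0.5 rad) and not (distance of reagent from where it was at the start of the episode above 0.04 m or angle between reagent's own z axis and vertical above 0.5 rad) and not (distance of dish from where it was at the start of the episode above 0.04 m or angle between dish's own z axis and vertical above 0.5 rad) and z of each of vial0, vial1, vial2 in the frame of case below 0.04 m and linear speed of each of case, vial3, vial4, beaker, reagent, dish below 0.02 m/s); the robot touches nothing.
It fails at once if The lid is brought down while the plate still stands (value of joint lid below 0.9 rad and value of joint flap above 0.35 rad).
It fails at once if The case is lifted, tipped or shoved more than 40 mm from its place (distance of case from where it was at the start of the episode above 0.04 m or angle between case's own z axis and vertical above 0.12 rad).
It fails at once if The lid or the plate is gripped: the fingers squeeze both its faces at once with over 10 N ((contact force between the fingers and lid_shell above 10 N and contact force between the fingers and lid_lining above 10 N) or (contact force between the fingers and flap_top above 10 N and contact force between the fingers and flap_under above 10 N)).
It fails at once if Something standing around the case is lifted, tipped over or moved more than 40 mm ((distance of vial3 from where it was at the start of the episode above 0.04 m or angle between vial3's own z axis and vertical above 0.5 rad) or (distance of vial4 from where it was at the start of the episode above 0.04 m or angle between vial4's own z axis and vertical above 0.5 rad) or (distance of beaker from where it was at the start of the episode above 0.04 m or angle between beaker's own z axis and vertical above 0.5 rad) or (distance of reagent from where it was at the start of the episode above 0.04 m or angle between reagent's own z axis and vertical above 0.5 rad) or (distance of dish from where it was at the start of the episode above 0.04 m or angle between dish's own z axis and vertical above 0.5 rad)).
It fails at once if A vial is taken or knocked out of its pocket ((z of vial0 in the frame of case above 0.045 m or angle between vial0's own z axis and vertical above 0.5 rad) or (z of vial1 in the frame of case above 0.045 m or angle between vial1's own z axis and vertical above 0.5 rad) or (z of vial2 in the frame of case above 0.045 m or angle between vial2's own z axis and vertical above 0.5 rad)).
It also fails if it takes over 69 s, if anything falls off the work surface, if the arm or the gripper's body presses on something with over 40 N, if the wrist force passes 120 N, or if a joint passes its speed limit or range.

## Working session

There is one attempt and no reset: what is moved stays moved. The work goes in short steps, Python scripts to look and compute and a shell command to move; the robot and the scene stay as the last step left them, time stands still between calls to the robot, and variables do not carry over. Pictures are saved under pics/ and viewed, and the job is handed in when it is done.

```bash
ls; mkdir -p pics
python3 - <<'E'
from cell import sensors, eyes
import cv2, numpy as np
o=sensors.get_obs()
for k,v in o.items(): print(k,np.round(v,3))
for n in("scene","top"):
    im=eyes.snapshot(n); cv2.imwrite(f"pics/{n}0.png",im[:,:,::-1])
    c=eyes.calibration(n); print(n,{k:np.round(v,4).tolist() for k,v in c.items()})
E
```

```text
pics
clock 0.0
joints [-1.346  0.313  1.498  0.     1.331 -0.223]
qvel [ 0.001 -0.001 -0.001  0.001 -0.     0.001]
joint_efforts [-0.0000e+00 -4.0221e+01 -2.5227e+01  6.9000e-02  3.5000e-02 -0.0000e+00]
position [ 0.227 -0.473  0.238]
tool_rot [-3.062 -0.697 -0.   ]
ft_force [ 0.191 -0.128 -1.082]
wrist_torque [0.005 0.049 0.067]
finger_gap 0.088
scene {'fx': 528.6307, 'fy': 528.6307, 'cx': 320.3789, 'cy': 246.0282, 'R': [[0.7886, 0.6148, 0.0093], [0.525, -0.6654, -0.5307], [-0.3201, 0.4234, -0.8475]], 't': [-0.4919, -0.3158, 1.1972]}
top {'fx': 593.9183, 'fy': 593.9183, 'cx': 319.8711, 'cy': 243.5885, 'R': [[0.0255, -0.9997, -0.0061], [-0.9944, -0.0247, -0.1025], [0.1023, 0.0087, -0.9947]], 't': [-0.045, 0.63, 1.1864]}
```

View pics/scene0.png

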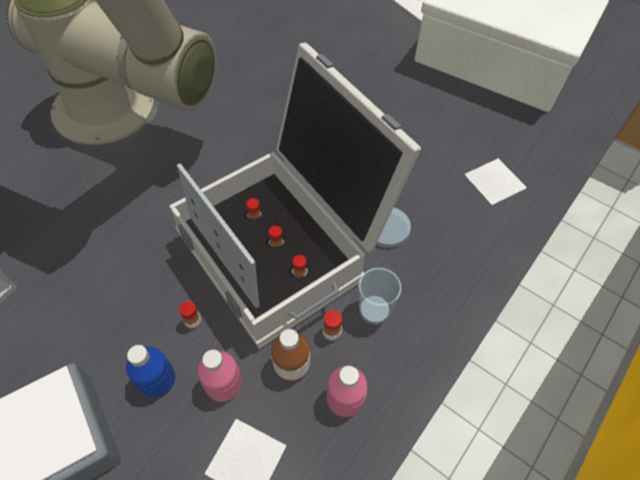

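View pics/top0.png

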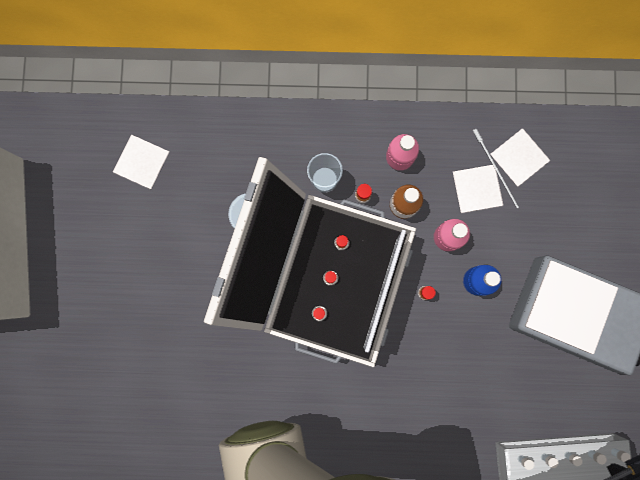

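The scene picture shows the case in the middle, with the plate standing from (182,170) to (255,300). The lid is open at (345,145), the reagent is at (290,352), pink look-alikes are at (220,375) and (347,390), and a blue one is at (150,370). In the top picture the rim corners are near (375,365) and (413,230), the plate edge runs from (403,232) to (368,350), and the lid's free edge runs from (264,160) to (208,323). Next I'll fit the poses.

```bash
cat > h.py <<'E'
import numpy as np, cv2
from scipy.optimize import least_squares
from cell import sensors, eyes
C={n:eyes.calibration(n) for n in("scene","top")}
def proj(n,X):
    c=C[n]; P=np.atleast_2d(X)@np.array(c["R"]).T+np.array(c["t"])
    return np.c_[c["fx"]*P[:,0]/P[:,2]+c["cx"],c["fy"]*P[:,1]/P[:,2]+c["cy"]]
def unproj(n,uv,z):
    c=C[n];R=np.array(c["R"]);o=-R.T@np.array(c["t"])
    d=R.T@np.array([(uv[0]-c["cx"])/c["fx"],(uv[1]-c["cy"])/c["fy"],1]); return o+d*(z-o[2])/d[2]
E
python3 - <<'E'
from h import *
for n in("scene","top"):
    im=eyes.snapshot(n)
    for q in("lid_shell","lid_lining","flap_top","flap_under","case","vial0","vial3","vial4","beaker","reagent","dish"):
        for d in eyes.trace(n,q)[:4]:
            if d["score"]<.3: continue
            m=d["mask"].astype(np.uint8)
            cs,_=cv2.findContours(m,cv2.RETR_EXTERNAL,cv2.CHAIN_APPROX_NONE); c=max(cs,key=cv2.contourArea)
            a=np.array(d["rect"])*[640,480,640,480]
            print(n,q,round(d["score"],2),m.sum(),"rect",a.round().tolist(), cv2.boxPoints(cv2.minAreaRect(c)).round().tolist())
for n,s in(("scene",(130,30,320,330)),("top",(190,140,260,240))):
    x,y,w,h=s; im=eyes.snapshot(n)[y:y+h,x:x+w,::-1]; k=min(800/w,600/h)
    cv2.imwrite(f"pics/{n}_crop.png",cv2.resize(im,None,fx=k,fy=k,interpolation=cv2.INTER_CUBIC)); print(n,k)
E
```

```text
scene lid_shell 0.83 3834 rect [350.0, 146.0, 143.0, 211.0] [[288.0, 49.0], [371.0, 18.0], [447.0, 222.0], [364.0, 253.0]]
scene lid_lining 0.68 11752 rect [341.0, 150.0, 126.0, 180.0] [[239.0, 120.0], [304.0, 54.0], [427.0, 176.0], [361.0, 242.0]]
scene flap_top 0.8 2715 rect [218.0, 237.0, 84.0, 137.0] [[162.0, 178.0], [181.0, 164.0], [275.0, 293.0], [256.0, 307.0]]
scene flap_under 0.71 1595 rect [292.0, 356.0, 39.0, 48.0] [[271.0, 330.0], [309.0, 330.0], [309.0, 381.0], [271.0, 381.0]]
scene flap_under 0.67 226 rect [219.0, 229.0, 75.0, 119.0] [[210.0, 207.0], [213.0, 204.0], [231.0, 232.0], [228.0, 234.0]]
scene case 0.86 37697 rect [299.0, 195.0, 251.0, 310.0] [[127.0, 215.0], [309.0, 34.0], [458.0, 185.0], [276.0, 365.0]]
scene case 0.49 2992 rect [217.0, 237.0, 79.0, 144.0] [[161.0, 179.0], [182.0, 164.0], [276.0, 291.0], [255.0, 306.0]]
scene vial0 0.98 483 rect [333.0, 328.0, 17.0, 27.0] [[322.0, 311.0], [341.0, 311.0], [341.0, 340.0], [322.0, 340.0]]
scene vial0 0.95 414 rect [190.0, 314.0, 20.0, 24.0] [[176.0, 306.0], [191.0, 299.0], [204.0, 323.0], [188.0, 331.0]]
scene 
[... 4045 characters left out ...]
.0, 18.0, 14.0] [[418.0, 286.0], [434.0, 286.0], [434.0, 299.0], [418.0, 299.0]]
top beaker 0.97 1048 rect [323.0, 172.0, 40.0, 38.0] [[307.0, 153.0], [341.0, 153.0], [341.0, 191.0], [307.0, 191.0]]
top reagent 0.98 930 rect [481.0, 282.0, 36.0, 27.0] [[463.0, 265.0], [500.0, 265.0], [500.0, 295.0], [463.0, 295.0]]
top reagent 0.92 892 rect [408.0, 205.0, 36.0, 37.0] [[383.0, 203.0], [408.0, 178.0], [429.0, 199.0], [404.0, 224.0]]
top reagent 0.87 831 rect [452.0, 236.0, 38.0, 34.0] [[430.0, 227.0], [463.0, 216.0], [472.0, 243.0], [439.0, 254.0]]
top dish 0.81 302 rect [236.0, 211.0, 21.0, 33.0] [[224.0, 223.0], [234.0, 192.0], [245.0, 196.0], [235.0, 227.0]]
scene 1.8181818181818181
top 2.5
```

View pics/top_crop.png

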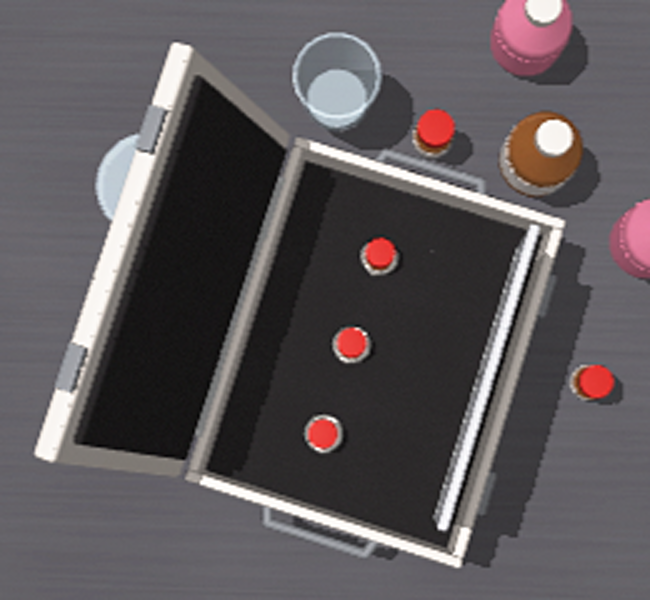

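View pics/scene_crop.png

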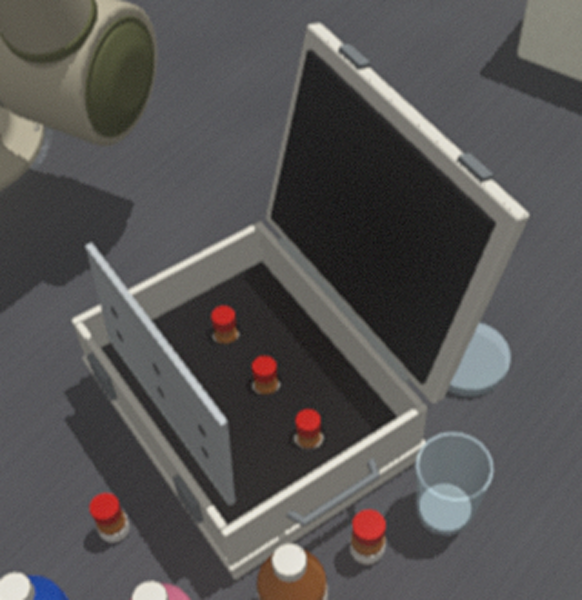

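The crops show every corner clearly. I'll fit the case pose, lid angle and flap angle from them.

```bash
cat >> h.py <<'E'
def cpts(p):  # case pose -> func
    x,y,a=p[:3]; R=np.array([[np.cos(a),-np.sin(a),0],[np.sin(a),np.cos(a),0],[0,0,1]])
    return lambda P: np.atleast_2d(P)@R.T+[x,y,0]
def lidp(x,r,off,q): # off: outward thickness 
    return [x,.11-r*np.cos(q)+off*np.sin(q), .1+r*np.sin(q)+off*np.cos(q)]
def flapp(x,r,off,q):
    return [x,-.085+r*np.cos(q)-off*np.sin(q), .086+r*np.sin(q)+off*np.cos(q)]
E
python3 - <<'E'
from h import *
obs=[("top",lambda p:[.14,-.11,.1],(416,228.8)),("top",lambda p:[-.14,-.11,.1],(374.8,366.4)),
("top",lambda p:[-.14,.11,.1],(265.2,331.2)),("top",lambda p:[.14,.11,.1],(309.2,196.8)),
("top",lambda p:lidp(.14,.22,.02,p[3]),(258.8,157.6)),("top",lambda p:lidp(-.14,.22,.02,p[3]),(204.8,323.2)),
("top",lambda p:flapp(.11,.13,0,p[4]),(403.2,231.2)),("top",lambda p:flapp(-.11,.13,0,p[4]),(367.2,350.4)),
("scene",lambda p:[-.14,-.11,.1],(170.7,206)),("scene",lambda p:[.14,-.11,.1],(253.8,322.6)),
("scene",lambda p:[.14,.11,.1],(362,255.5)),("scene",lambda p:[-.14,.11,.1],(274,154)),("scene",lambda p:[.14,-.11,.0],(260,345.7)),
("scene",lambda p:lidp(.14,.22,.02,p[3]),(419.9,148)),("scene",lambda p:lidp(-.14,.22,.02,p[3]),(304.9,43)),
("scene",lambda p:flapp(.11,.13,0,p[4]),(254.3,262)),("scene",lambda p:flapp(-.11,.13,0,p[4]),(178.4,165))]
def f(p): return np.concatenate([proj(n,cpts(p)(g(p)))[0]-uv for n,g,uv in obs])
x0=unproj("top",(340,280),.1)
s=least_squares(f,[x0[0],x0[1],-.25,1.9,1.6],loss="soft_l1")
print(s.x.round(4)); print(f(s.x).reshape(-1,2).round(1).tolist())
p=s.x; T=cpts(p)
print("ux",T([1,0,0])[0]-T([0,0,0])[0],"uy",T([0,1,0])[0]-T([0,0,0])[0])
print("flap edge",T(flapp(0,.13,0,p[4])).round(3),"lid edge outer",T(lidp(0,.22,.02,p[3])).round(3), "hinge",T([0,.11,.1]).round(3))
for nm,uv,h in(("vial3",(429,292),.055),("vial4",(364,191),.06),("beaker",(323,172),.045),("reagent",(411,195),.12),("dish",(236,211),.016),("blue",(492,279),.12),("pink",(460,231),.12)):
    w=unproj("top",uv,h); a=p[2]; d=w[:2]-p[:2]; print(nm,w.round(3),"case", (d@[np.cos(a),np.sin(a)]).round(3),(d@[-np.sin(a),np.cos(a)]).round(3))
E
```

```text
[ 0.5562 -0.0718 -0.278   1.8344  1.5065]
[[0.3, -1.6], [-0.3, 0.6], [-1.1, 0.8], [-1.0, -2.9], [0.8, -1.6], [-0.4, 0.0], [0.2, -2.0], [-0.6, 0.7], [-2.9, -0.3], [-0.6, 2.9], [3.4, -1.9], [-1.4, -3.2], [-1.0, 3.6], [1.1, -0.1], [-1.0, -1.5], [-0.5, 0.7], [0.1, -0.8]]
ux [ 0.96161158 -0.27441424  0.        ] uy [0.27441424 0.96161158 0.        ]
flap edge [[ 0.535 -0.146  0.216]] lid edge outer [[0.607 0.108 0.307]] hinge [[0.586 0.034 0.1  ]]
vial3 [ 0.537 -0.249  0.055] case 0.03 -0.176
vial4 [ 0.737 -0.116  0.06 ] case 0.186 0.007
beaker [ 0.778 -0.032  0.045] case 0.202 0.099
reagent [ 0.72  -0.202  0.12 ] case 0.193 -0.08
dish [0.697 0.148 0.016] case 0.075 0.25
blue [ 0.563 -0.357  0.12 ] case 0.084 -0.272
pink [ 0.653 -0.296  0.12 ] case 0.154 -0.189
```

```bash
python3 -m jog '[[0,0,0,3,0],[0,1.5,1.5,2,0.1],[0,2.5,2.5,0,0.17],[0,3,3,0,0.17],[0,3,3,0,0.17],[0,3,3,0,0.17],[0,3,3,0,0.05],[0,3,2.5,0,0],[0,3,2.5,0,0],[0,2,2,0,0],[0,0,0,0,0]]' 10
python3 - <<'E'
from h import *
print(sensors.get_obs()["ft_force"])
R=cv2.Rodrigues(np.array(sensors.get_obs()["tool_rot"]))[0];print(R.round(3))
E
```

```text
clock: 2.78
position: [0.4735, -0.2351, 0.2903]
tool_rot: [2.496, 1.906, -0.001]
ft_force: [0.0, 0.2, 0.2]
finger_gap: 0.0005
[0.03970973 0.2340244  0.20110499]
[[ 0.263  0.965  0.   ]
 [ 0.965 -0.263 -0.001]
 [-0.001  0.    -1.   ]]
```

```bash
python3 -m jog '[[0,0,0,-3.5,0],[0,0,0,-3.5,0],[0,0,0,-2.5,0],[0,0.5,1.9,0,0],[0,0.5,1.9,0,0],[0,0.4,1.4,0,0],[0,0,0,0,0]]'
cat >> h.py <<'E'
def st(p=(.5562,-.0718,-.278)):
    o=sensors.get_obs(); d=o["position"][:2]-np.array(p[:2]); a=p[2]
    print("case-frame",round(d@[np.cos(a),np.sin(a)],4),round(d@[-np.sin(a),np.cos(a)],4),round(o["position"][2],4),"F",np.round(o["ft_force"],1),"t",o["clock"])
E
python3 -c "
from h import *;st()"
```

```text
clock: 3.65
position: [0.4867, -0.1826, 0.1964]
tool_rot: [2.493, 1.901, -0.0]
ft_force: [-1.1, -0.2, 0.1]
finger_gap: 0.0008
case-frame -0.0364 -0.1256 0.1964 F [-1.1 -0.2  0.1] t 3.65
```

```bash
python3 -m jog '[[0,0.4,1.4,0,0],[0,0.4,1.4,0,0],[0,0.3,1,0,0],[0,0.3,1,0,0],[0,0.3,1,-0.2,0],[0,0,0,0,0]]'
python3 -c "
from h import *;st()"
```

```text
clock: 4.4
position: [0.5049, -0.121, 0.1946]
tool_rot: [2.492, 1.9, -0.001]
ft_force: [0.3, -0.3, 0.5]
finger_gap: 0.0005
case-frame -0.0358 -0.0614 0.1946 F [ 0.3 -0.3  0.5] t 4.4
```

```bash
cat >> h.py <<'E'
def pic(tag):
    a=eyes.snapshot("top")[120:400,170:490]; b=eyes.snapshot("scene")[20:380,120:440]
    a=cv2.resize(a,(400,350)); b=cv2.resize(b,(394,443)); c=np.zeros((443,800,3),np.uint8); c[:350,:400]=a; c[:,400:794]=b
    cv2.imwrite(f"pics/{tag}.png",c[:,:,::-1])
E
python3 -c "
from h import *;pic('p1')"
```

```text
(no output)
```

View pics/p1.png

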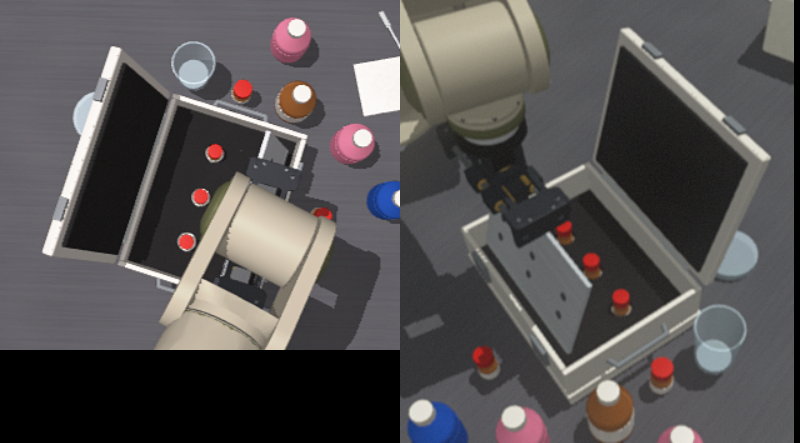

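The top view shows the plate tilting at (270,150) with the fingers behind it, and nothing else has moved. I'll carry on along the arc.

```bash
python3 -m jog '[[0,0.33,1.15,-0.7,0],[0,0.33,1.15,-0.7,0],[0,0.3,1.0,-0.8,0],[0,0.3,1.0,-0.8,0],[0,0.25,0.85,-1.1,0],[0,0.25,0.85,-1.1,0],[0,0,0,0,0]]'
python3 -c "
from h import *;st()"
```

```text
clock: 5.38
position: [0.5232, -0.0573, 0.1385]
tool_rot: [2.493, 1.899, -0.002]
ft_force: [-0.3, -0.6, 1.1]
finger_gap: 0.0011
case-frame -0.0357 0.0049 0.1385 F [-0.3 -0.6  1.1] t 5.375
```

```bash
python3 -m jog '[[0,0.15,0.5,-1.2,0],[0,0.15,0.4,-1.2,0],[0,0.05,0.1,-1.0,0],[0,0,0,-0.8,0],[0,0,0,0,0]]'
python3 -c "
from h import *;st()"
```

```text
clock: 6.0
position: [0.5268, -0.0468, 0.0935]
tool_rot: [2.494, 1.899, -0.002]
ft_force: [-0.1, 0.8, 0.2]
finger_gap: 0.0006
case-frame -0.0351 0.016 0.0935 F [-0.1  0.8  0.2] t 6.0
```

```bash
python3 -m jog '[[0,0,0,-0.3,0],[0,0,0,-0.3,0],[0,0,0,-0.2,0]]'
python3 -c "
from h import *;st()"
python3 -m jog '[[0,0,0,-0.2,0],[0,0,0,-0.2,0],[0,0,0,0,0]]'
python3 -c "
from h import *;st()"
```

```text
clock: 6.38
position: [0.5273, -0.0469, 0.0889]
tool_rot: [2.493, 1.898, 0.0]
ft_force: [-11.5, 3.2, 26.9]
finger_gap: 0.0003
case-frame -0.0346 0.016 0.0889 F [-11.5   3.2  26.9] t 6.375
clock: 6.75
position: [0.5273, -0.047, 0.0898]
tool_rot: [2.491, 1.897, 0.001]
ft_force: [0.1, -0.6, 0.3]
finger_gap: 0.0007
case-frame -0.0346 0.0159 0.0898 F [ 0.1 -0.6  0.3] t 6.75
```

```bash
python3 -m jog '[[0,0,0,2,0],[0,0,0,5,0],[0,0,0,5,0],[0,0,0,5,0],[0,0,0,5,0],[0,0,0,5,0],[0,0,0,3,0],[0,0,0,0,0]]'
python3 -c "
from h import *;st();pic('p2')"
```

```text
clock: 7.75
position: [0.5249, -0.0473, 0.3987]
tool_rot: [2.491, 1.895, 0.0]
ft_force: [0.7, 0.0, 0.2]
finger_gap: 0.0004
case-frame -0.0368 0.015 0.3987 F [0.7 0.  0.2] t 7.75
```

View pics/p2.png

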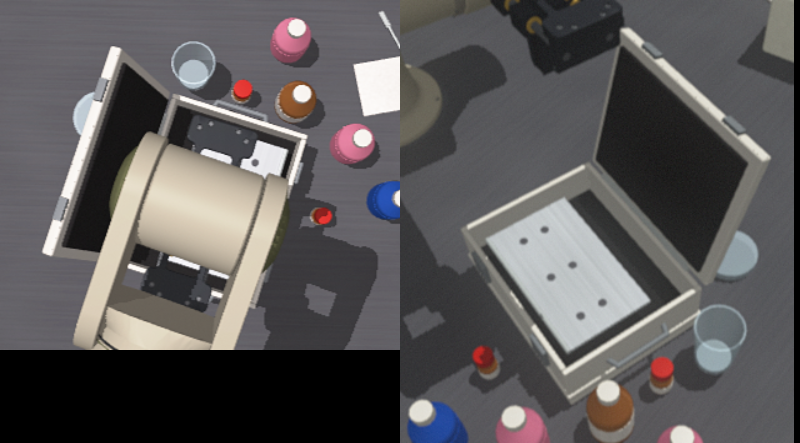

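The plate lies flat in the scene view, with free-edge corners at about (566,198) and (649,302). I'll check its angle against the model.

Run:
```python
from h import *
im=eyes.snapshot("scene")[150:330,150:390,::-1]
im=cv2.resize(im,None,fx=3,fy=3,interpolation=cv2.INTER_CUBIC)
T=cpts((.5562,-.0718,-.278))
for q,c in((0,(0,255,0)),(.06,(0,0,255)),(.12,(255,0,0))):
    P=[flapp(x,r,.003,q) for x,r in((-.11,0),(-.11,.13),(.11,.13),(.11,0))]
    uv=((proj("scene",T(P))-[150,150])*3).astype(int); cv2.polylines(im,[uv],True,c,1)
cv2.imwrite("pics/fl.png",im)
```

```text
(no output)
```

View pics/fl.png

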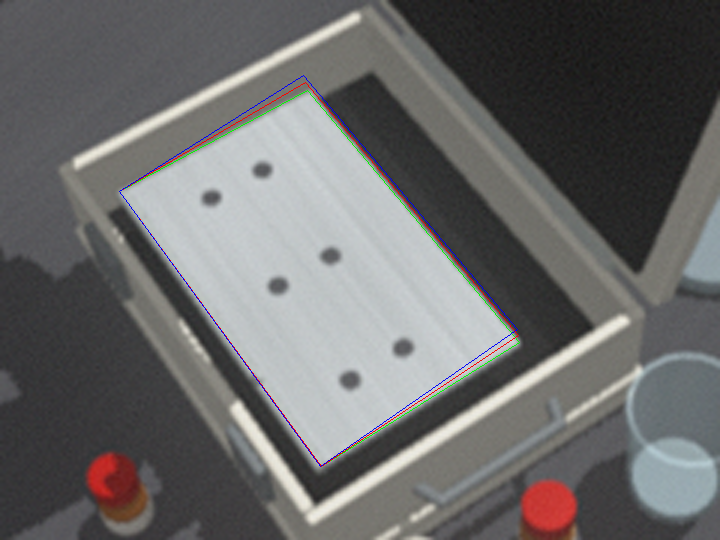

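The plate matches the 0 rad outline (green). Next I'll go over the top of the lid and behind it.

```bash
python3 -m jog '[[0,0.8,2.5,0,0],[0,0.8,3,0,0],[0,0.8,3,0,0],[0,0.8,3,0,0],[0,0.8,3,0,0],[0,0.8,3,0,0],[0,0.8,3,0,0],[0,0.6,2.5,0,0],[0,0.3,1,0,0],[0,0,0,0,0]]'
python3 -c "
from h import *;st();pic('p3')"
```

```text
clock: 9.15
position: [0.5895, 0.1996, 0.3789]
tool_rot: [-2.495, -1.893, 0.039]
ft_force: [0.2, 0.2, -0.0]
finger_gap: 0.0008
case-frame -0.0425 0.2701 0.3789 F [ 0.2  0.2 -0. ] t 9.15
```

View pics/p3.png

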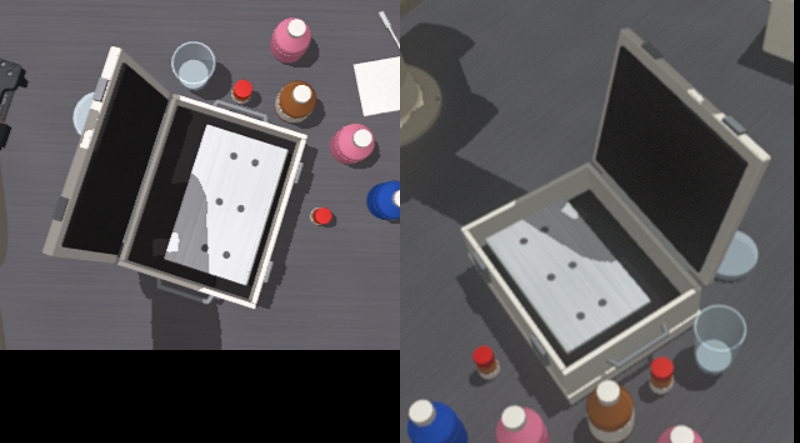

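Nothing has been disturbed. The gripper is now behind the lid, just left of the top crop, so I'll lower it.

```bash
python3 -m jog '[[0,0,0,-3,0],[0,0,0,-3,0],[0,0,0,-2.5,0],[0,0,0,-0.7,0],[0,0,0,0,0]]'
python3 -c "
from h import *;st();print(sensors.get_obs()['joints'].round(3) if hasattr(sensors.get_obs()['joints'],'round') else sensors.get_obs()['joints'])
print(cv2.Rodrigues(np.array(sensors.get_obs()['tool_rot']))[0].round(3))"
```

```text
clock: 9.88
position: [0.5893, 0.1944, 0.2872]
tool_rot: [-2.503, -1.887, 0.034]
ft_force: [0.1, 0.4, 0.4]
finger_gap: 0.0004
case-frame -0.0412 0.2651 0.2872 F [0.1 0.4 0.4] t 9.875
[ 0.132  0.521  1.069 -0.005  1.573  0.41 ]
[[ 0.275  0.961 -0.021]
 [ 0.961 -0.275 -0.008]
 [-0.013 -0.018 -1.   ]]
```

```bash
python3 -m jog '[[0,-0.5,-1.9,0,0],[0,-0.5,-1.9,0,0],[0,-0.4,-1.5,0,0],[0,-0.4,-1.5,0,0],[0,-0.4,-1.5,0,0],[0,-0.4,-1.5,0.3,0],[0,0,0,0,0]]'
python3 -c "
from h import *;st();pic('p4')"
```

```text
clock: 10.75
position: [0.5627, 0.0913, 0.2948]
tool_rot: [-2.505, -1.889, 0.023]
ft_force: [1.0, 0.5, -0.5]
finger_gap: 0.0004
case-frame -0.0385 0.1586 0.2948 F [ 1.   0.5 -0.5] t 10.75
```

View pics/p4.png

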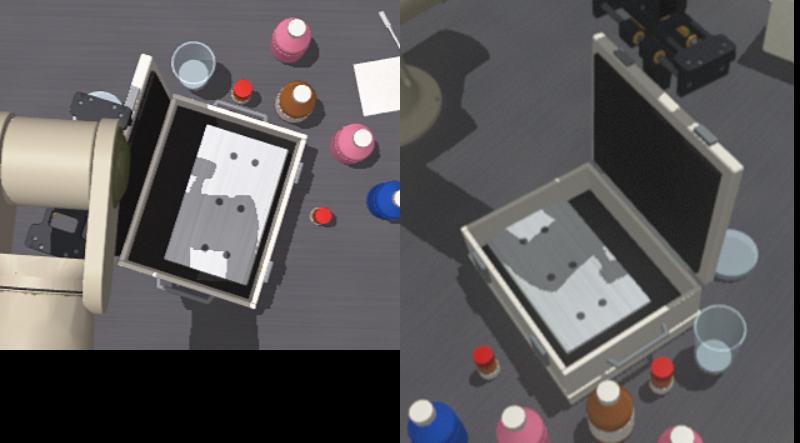

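The lid is moving: its free edge in the scene view has shifted from (620,30) to (598,38). I'll continue along the arc.

```bash
python3 -m jog '[[0,-0.5,-1.9,0.3,0],[0,-0.45,-1.7,0,0],[0,-0.45,-1.7,0,0],[0,-0.5,-1.9,-0.3,0],[0,-0.5,-1.9,-0.4,0],[0,0,0,0,0]]'
python3 -c "
from h import *;st()"
```

```text
clock: 11.6
position: [0.5364, -0.0049, 0.2898]
tool_rot: [-2.503, -1.888, 0.024]
ft_force: [0.2, 0.4, -0.1]
finger_gap: 0.0003
case-frame -0.0374 0.0589 0.2898 F [ 0.2  0.4 -0.1] t 11.6
```

```bash
python3 -m jog '[[0,-0.45,-1.5,-0.5,0],[0,-0.45,-1.5,-0.6,0],[0,-0.45,-1.6,-1.1,0],[0,-0.45,-1.6,-1.1,0],[0,-0.4,-1.4,-1.4,0],[0,-0.4,-1.4,-1.4,0],[0,0,0,0,0]]'
python3 -c "
from h import *;st();pic('p5')"
```

```text
clock: 12.48
position: [0.5079, -0.1014, 0.2238]
tool_rot: [-2.503, -1.887, 0.026]
ft_force: [0.3, -0.1, -0.6]
finger_gap: 0.0004
case-frame -0.0383 -0.0417 0.2238 F [ 0.3 -0.1 -0.6] t 12.475
```

View pics/p5.png

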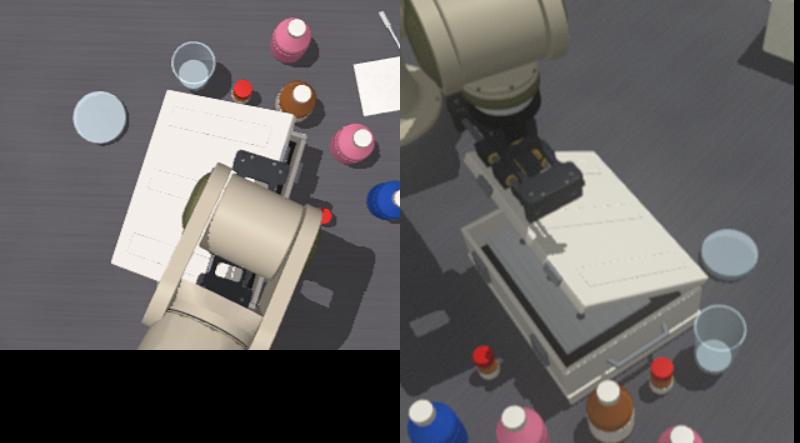

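The lid is about 0.55 rad from shut and is following the fingers. Everything around the case still stands.

```bash
python3 -m jog '[[0,-0.25,-0.8,-1.4,0],[0,-0.2,-0.7,-1.4,0],[0,-0.2,-0.7,-1.7,0],[0,-0.15,-0.6,-1.7,0],[0,0,0,0,0]]'
python3 -c "
from h import *;st()"
```

```text
clock: 13.2
position: [0.5, -0.1302, 0.1594]
tool_rot: [-2.502, -1.893, 0.024]
ft_force: [0.9, 0.9, 0.6]
finger_gap: 0.0006
case-frame -0.038 -0.0715 0.1594 F [0.9 0.9 0.6] t 13.2
```

```bash
python3 -m jog '[[0,-0.1,-0.4,-1.2,0],[0,-0.05,-0.2,-1.2,0],[0,0,0,-0.8,0],[0,0,0,-0.4,0],[0,0,0,0,0]]'
python3 -c "
from h import *;st()"
```

```text
clock: 13.82
position: [0.4987, -0.1366, 0.1215]
tool_rot: [-2.503, -1.894, 0.024]
ft_force: [-0.1, 0.2, 1.1]
finger_gap: 0.0005
case-frame -0.0375 -0.0781 0.1215 F [-0.1  0.2  1.1] t 13.825
```

```bash
python3 -m jog '[[0,0,0,-0.2,0],[0,0,0,-0.2,0],[0,0,0,-0.2,0]]'
python3 -c "
from h import *;st()"
python3 -m jog '[[0,0,0,-0.2,0],[0,0,0,-0.1,0],[0,0,0,0,0]]'
python3 -m jog '[[0,0,0,2,0],[0,0,0,4,0],[0,0,0,5,0],[0,0,0,5,0],[0,-2,-4,2,0],[0,-2,-5,0,0],[0,-3,-5,0,0],[0,-3,-5,0,0],[0,-3,-5,0,0],[0,0,0,0,0],[0,0,0,0,0]]'
python3 - <<'E'
from h import *
st()
out=[]
T=cpts((.5562,-.0718,-.278))
for n,(x,y,w,h) in(("top",(200,140,250,250)),("scene",(130,100,300,300))):
    im=cv2.resize(eyes.snapshot(n)[y:y+h,x:x+w,::-1],(400,400),interpolation=cv2.INTER_CUBIC);k=400/w
    for q,c in((0,(0,255,0)),(.06,(0,0,255))):
        P=[lidp(a,r,.02,q) for a,r in((-.14,0),(-.14,.22),(.14,.22),(.14,0))]
        cv2.polylines(im,[((proj(n,T(P))-[x,y])*k).astype(int)],True,c,1)
    out.append(im)
cv2.imwrite("pics/end.png",np.hstack(out))
for nm,uv,h in(("vial3",(429,292),.055),("vial4",(364,191),.06)): pass
E
```

```text
clock: 14.2
position: [0.499, -0.1367, 0.1201]
tool_rot: [-2.504, -1.897, 0.024]
ft_force: [-9.7, 2.5, 21.0]
finger_gap: 0.0002
case-frame -0.0372 -0.0781 0.1201 F [-9.7  2.5 21. ] t 14.2
clock: 14.58
position: [0.4989, -0.1365, 0.1208]
tool_rot: [2.502, 1.897, -0.023]
ft_force: [0.2, 1.7, 0.1]
finger_gap: 0.0004
clock: 15.95
position: [0.3639, -0.381, 0.3057]
tool_rot: [2.498, 1.901, -0.02]
ft_force: [0.1, -0.1, -0.6]
finger_gap: -0.0
case-frame -0.1001 -0.3501 0.3057 F [ 0.1 -0.1 -0.6] t 15.95
```

View pics/end.png

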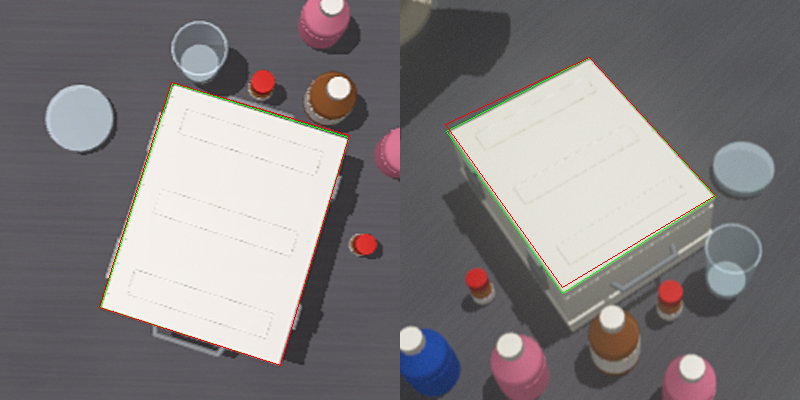

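The lid matches the fully shut outline (green), and everything around the case still stands in its place.

```bash
python3 -c "
from h import *
from cell import workorder
print(np.abs(sensors.get_obs()['qvel']).max()); print(workorder.hand_in())"
```

```text
0.012327717299339316
the job is handed in; nothing more can be done
None
```

The case is closed and the job is handed in, at about 16 s of the 69 s allowed. With the closed fingertips, I first pushed the retainer plate down flat. I then went over the open lid, pushed it from its outer face and pressed it shut, without gripping anything.

- **Plate:** it stopped the fingertips at 89 mm under about 27 N of downward force, which is the height given for the folded plate. It also matched the 0 rad outline in the picture.
- **Lid:** it stopped the fingertips at 120 mm under 21 N, which is the shut height. It also matched the 0 rad outline in both cameras.
- **Surroundings:** the case lies on its first measured outline, and the two outside vials, beaker, bottle and dish still stand where they were. This was judged by eye, not measured.
- **Not checked:** the three vials inside the case could not be seen once the plate was down.
- **At hand-in:** the arm was clear of everything and practically at rest. No check failed or disagreed.

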